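# Put the last egg away and shut the stayed lid of the egg box

## Task

Stand the white egg from the egg cup, blunt end down, in the free middle hollow of the wooden egg box. Then lift the red knee peg of the folding stay past centre so that the stay unlocks while the lid is still up, and lower the lid until it is fully shut, without letting it drop. Leave the two brown eggs, the salt mill and the red-lidded jar standing where they are.

Things in the scene. Friction and masses are not known exactly. Their poses are not given: they have to be found in the camera images.
- egg_mid (a point): Centre (half-way up) of the white egg, 57 mm tall, 44 mm across at its widest (24 mm above its blunt lower end), about 60 g. Its z axis runs from blunt to pointed end. It starts upright in a blue footed egg cup, its centre about 57 mm above the worktop, its lower end 12 mm below the cup's rim (50 mm across).
- egg_cup: Blue footed egg cup, 40 mm high, 50 mm across the foot, loose, 160 g. Origin at the centre of its underside on the worktop. Stands at the front of the worktop on the left or the right of the egg box.
- free_hollow (a point): Where the white egg's centre lies once seated in the box's free middle hollow (egg's lower end then 15 mm above the worktop). Axes are the egg box's: x from its front to its hinge side, y left, z up. The hollow is a conical white cup, 40 mm wide inside and 50 mm outside at the rim, which lies 12 mm above a seated egg's lower end; an egg set down a few mm off slides to the middle.
- lid_hinge (a point): Middle of the lid's hinge line, on the top rear edge of the egg box, 90 mm above the worktop. Axes are the egg box's; the hinge line runs along y.
- lid (a joint): Lid angle in rad: 0 as held open by the locked stay (nearly upright, leaning 5 degrees to the front), growing as it is lowered, 1.48 when fully shut. The lid is 12 mm thick, about 280 g. Its hinge rubs: once unlocked the lid still stays up by itself down to about joint 0.2, but from lower than about 0.4 it falls if let go.
- handle (a point): Middle of the straight bar of the lid's dark steel loop handle: round bar 10 mm thick, parallel to the hinge, 222 mm from the hinge line and 42 mm beyond the lid's front edge, with about 85 mm of free length between its legs. It is the highest point (about 310 mm up) when the lid is open, and in front of the box, 96 mm up, when shut. z axis: the lid's outward normal.
- knee_peg (a point): Grip point of the red peg, the knee of the folding stay at the box's left: 10 mm thick, along the box's y; its head (16 mm wide) begins 18 mm farther left, the steel links lie 24 mm to the right and the box's side 36 mm to the right. Locked, it lies 10 mm above the box's rim, 56 mm to the rear of stay_pivot and 50 mm above it, about 75 mm in front of the lid. It circles stay_pivot at 75 mm.
- stay_pivot (a point): Point on the axis (along the box's y) about which the stay's lower link turns, level in y with knee_peg; axes are the egg box's. Unlocking moves the peg up and to the front round this axis on a radius of 75 mm; with the lid shut the peg lies to the front of the pivot.
- knee (a joint): Knee angle in rad: 0 locked, on its stop past centre; about 0.15 with the links straight; more is unlocked and folding. Turning the peg 0.3 rad to the front about stay_pivot gives about 0.5. Moving the peg takes a few newtons. About 2.8 with the lid shut.
- egg_left_mid (a point): Centre of the brown egg in the left hollow, same size as the white one. Leave it standing.
- egg_right_mid (a point): Centre of the brown egg in the right hollow. Leave it standing.
- salt_mill: Glass salt mill with a grey top, 44 x 44 x 90 mm, origin under its centre. Stands at the front on the other side of the box from the egg cup. Leave it alone.
- jar_red: Jar with a red lid, 65 x 65 x 100 mm, at the front far left. Leave it alone.
- egg_box: Fixed wooden egg box, 180 mm deep (x), 230 mm wide (y), walls 90 mm high and 10 mm thick; origin at the centre of its underside, axes as for free_hollow. The row of three hollows lies 16 mm in front of its centre, 64 mm behind the front wall's inner face. Brown eggs stand 68 mm left and right of the free hollow, so grasping along the box's x leaves most room.
Things that resemble listed ones, but are neither listed nor needed, are in the scene too. Leave any green or purple look-alike of the part that bears egg_mid alone. Leave any orange look-alike of the part that bears egg_right_mid alone.

How it is judged:
On the way, in this order (a step that is already met when the one before it is completed fails the run):
1. the white egg stands in the free middle hollow, let go, while the lid is still held open (distance between egg_mid and free_hollow below 0.007 m and angle between egg_mid's own z axis and vertical below 0.3 rad and contact force between egg and the fingers below 0.1 N and value of joint lid below 0.1 rad), for 0.2 s.
2. the stay's knee is past centre (joint above 0.3) with the lid still up (joint below 0.5) (value of joint knee above 0.3 rad and value of joint lid below 0.5 rad), for 0.1 s.
3. the lid is fully shut (value of joint lid above 1.45 rad), for 0.2 s.
At the end, for the whole second after the job is handed in: The white egg is at rest in the middle hollow, blunt end down: its centre within 7 mm of the seated place and its axis within 0.3 rad of upright; the two brown eggs still stand within 0.35 rad of upright; the lid is fully shut (joint within 0.03 rad of 1.48) (distance between egg_mid and free_hollow below 0.007 m and angle between egg_mid's own z axis and vertical below 0.3 rad and value of joint lid above 1.45 rad and linear speed of egg below 0.02 m/s and angle between each of egg_left_mid, egg_right_mid's own z axis and vertical below 0.35 rad); the robot touches nothing.
It fails at once if the lid is let drop: it falls faster than 1.5 rad/s while more than 0.2 rad open (velocity of joint lid above 1.5 rad/s and value of joint lid below 1.28 rad).
It fails at once if a brown egg is knocked more than 15 mm from its place (distance of any of egg_left_mid, egg_right_mid from where it was at the start of the episode above 0.015 m).
It fails at once if the salt mill or the jar is shoved more than 40 mm or knocked over (distance of any of salt_mill, jar_red from where it was at the start of the episode above 0.04 m or angle between any of salt_mill, jar_red's own z axis and vertical above 0.5 rad).
It also fails if it takes over 72 s, if anything falls off the work surface, if the arm or the gripper's body presses on something with over 40 N, if the wrist force passes 120 N, or if a joint passes its speed limit or range.

## Robot

A 6-joint arm with a two-finger parallel gripper is mounted at the origin on a cart in front of the work surface, level with it; the furniture and walls round the work are solid. World frame = base frame: x ahead of the robot, y to its left, z up, the work surface at z = 0. Lengths are in m, angles in rad, forces in N, time in s.
With the tool pointing down it reaches from about 0.225 to 0.875 m from the base axis. Payload 3.4 kg.
Tool frame: the origin (TCP) lies where the fingers leave the gripper's body, on its centre line; the fingertips stand 73 mm ahead of it and the grasp point (between the pads) lies 54 mm ahead of it; z points along the fingers, y is the line along which they close (so a half turn about z gives the same grasp; the last joint's range is limited). The gripper opens to 85 mm and grips with 20 to 120 N. Pads are 22 mm wide; open, the fingers measure 114 mm over their backs; the gripper's body (76 mm by 85 mm) begins 54 mm behind the grasp point. The pads swing forward as they close: fully open they stand 13 mm farther back than shut.
Start: joints at [1.015, 0.276, 1.505, -0, 1.361, -0.121], TCP at [0.242, 0.522, 0.304] pointing down, gripper open.
Joint ranges: [-2.89, 2.89], [-0.75, 2.08], [0.22, 2.7], [-1.18, 4.32], [0.11, 2.71], [-2.7, 2.7]. Speed limits (rad/s): [2.57, 2.57, 3.14, 3.14, 3.14, 3.14].

## Interface

Orientations are given as a 3x3 rotation matrix whose columns are the frame's x, y, z axes.
In Python, from bench import robot, viewer, finder gives the robot as it stands. The module is installed in compiled form; this text tells all that it offers. Calls block until the motion is done:
- robot.move_to(position, orientation): joint-space move of the TCP to a pose.
- robot.move_straight(position, rate=0.15, rot=None): straight line of the TCP; rot=None keeps the orientation; rate is the mean speed in m/s.
- robot.move_joints(angles): joint-space move.
- robot.gripper_to(opening, effort=None): opening from 0.0 (shut) to 1.0 (fully open); effort is the grip in N (None keeps the last); returns when the fingers have stopped.
- robot.wait(seconds).
- robot.inverse_kinematics(position, orientation): joint angles nearest the present ones, or None.
- robot.get_state(): the state.
- viewer.grab_frame(name): name is "side" or "top" or "wrist"; returns (picture, depth): 400x640x3 uint8, red, green, blue; 400x640 float32, m along the optical axis (not along the pixel's ray), 0 where there is no reading.
- viewer.calibration(name): a dict with "K" (3x3 intrinsics, pixels), "k1" (the pictures are not rectified: a ray, as slopes to the right and down, at radius r is drawn at 1 + k1 r^2 times it, then the intrinsics apply), "pose" (4x4, takes a point from camera to world coordinates); the wrist camera has in their place "T_tool_cam" (4x4, takes a point from camera to tool coordinates, whose origin is the TCP and whose axes are the flange's). Camera axes: x right, y down, z forward; pixel columns grow to the right and rows downward; lengths in m; the calibration is good to about 2 mm. A picture is of the moment at which its call begins: read the wrist's pose just before it. calibration takes no time and is no camera call.
A pose or a line that the arm cannot do raises robot.Unreachable and nothing moves.
- robot.close_job(): hands the job in; it is judged then, once.
Trained networks look in the newest picture that a camera, given by its name, has taken for a name from the list of things; names that differ only in an ending like _2 or _b are one class to them, and where a whole thing is asked for, a point or a joint stands for the part that bears it (a point fixed in the world has none). Each returns a list of dicts, best first, with "confidence" (0 to 1); they miss things now and then, are a little off and sometimes report something else, mostly with a low value. They report only what shows in the picture. A call takes as long as a camera call. They do not tell look-alikes from the thing itself.
- finder.trace(camera, query): "mask" (400x640 bool, what is visible of it) and "rect" ([centre column, centre row, width, height] in pixels, round what is visible of it).
The state is a dict: "time_s": time; "joints": joint angles; "qvel": joint speeds; "tau": joint torques, N m; "position": TCP position; "eef_rot": TCP orientation; "ft_force": force on the tool from outside, world axes, zero at the start; "moment": the same for the moment, N m; "finger_gap": opening from 0.0 (shut) to 1.0 (fully open); "grip_force": force on a finger pad.
Only numpy, scipy, OpenCV 4.12 (cv2) and the standard library are available. Lean on these libraries where they do the work, as an engineer would, in place of code of your own. Each camera call takes 0.05 s, during which the arm holds its last target. There are 200 camera calls.

## Working session

There is one attempt and no reset: what is moved stays moved. The work goes in short steps, each a Python script; the robot and the scene stay as the last script left them, time stands still between calls to the robot, and variables do not carry over. Pictures are saved under pics/ and viewed, at most 10 in all, crops included, and the job is handed in when it is done.

```bash
mkdir -p pics; cat > h.py <<'E'
import numpy as np, cv2
from bench import robot, viewer, finder
def pose(name):
    c=viewer.calibration(name)
    if name!="wrist": return c, np.array(c["pose"])
    s=robot.get_state(); T=np.eye(4); T[:3,:3]=s["eef_rot"]; T[:3,3]=s["position"]
    return c, T@np.array(c["T_tool_cam"])
def grab(name):
    c,T=pose(name); im,d=viewer.grab_frame(name); return im,d,c,T
def cloud(d,c,T):
    K=np.array(c["K"]); k1=c["k1"]
    v,u=np.mgrid[:d.shape[0],:d.shape[1]]
    p=np.stack([u,v],-1).reshape(-1,1,2).astype(float)
    x=cv2.undistortPointsIter(p,K,np.array([k1,0,0,0,0.]),None,None,(3,50,1e-9)).reshape(*d.shape,2)
    P=np.dstack([x*d[...,None],d]); W=P@T[:3,:3].T+T[:3,3]; W[d<=0]=np.nan
    return W
def save(im,n): cv2.imwrite("pics/"+n,im[...,::-1])
E
python3 - <<'E'
from h import *
for n in("side","top"):
    im,d,c,T=grab(n); save(im,n+"0.png"); W=cloud(d,c,T); np.save(n+"W.npy",W); np.save(n+"im.npy",im)
    print(n,T[:3,3].round(3),T[:3,2].round(2))
    for q in("egg_mid","egg_cup","egg_left_mid","egg_box","lid","handle","knee_peg","salt_mill","jar_red"):
        for r in finder.trace(n,q)[:5]:
            w=W[r["mask"]]; w=w[~np.isnan(w[:,0])]
            if len(w): print(q,round(r["confidence"],2),np.round(r["rect"]),np.median(w,0).round(3),w.min(0).round(3),w.max(0).round(3),"rgb",np.median(im[r["mask"]],0))
E
```

```text
side [0.183 1.342 1.273] [ 0.21 -0.74 -0.64]
egg_mid 0.74 [357. 271.  11.  14.] [0.371 0.286 0.069] [0.352 0.212 0.   ] [0.405 0.299 0.087] rgb [185. 169. 145.]
egg_mid 0.52 [327. 259.  11.  16.] [0.482 0.231 0.041] [0.465 0.213 0.012] [0.5   0.242 0.062] rgb [ 28. 108.  43.]
egg_cup 0.53 [356. 284.  15.   9.] [0.37  0.284 0.008] [ 0.349  0.255 -0.001] [0.397 0.299 0.042] rgb [55. 80. 95.]
egg_cup 0.49 [321. 190.  11.  12.] [ 0.593 -0.102  0.057] [ 0.576 -0.118  0.031] [ 0.615 -0.085  0.075] rgb [158. 104.  67.]
egg_box 0.75 [312. 182.  56.  97.] [ 0.62  -0.034  0.058] [ 0.487 -0.375 -0.006] [0.803 0.135 0.32 ] rgb [110.  73.  44.]
lid 0.84 [292. 173.  12.  75.] [0.666 0.032 0.218] [ 0.648 -0.132  0.087] [0.708 0.103 0.32 ] rgb [84. 62. 38.]
handle 0.78 [291. 171.   8.  76.] [0.667 0.026 0.225] [ 0.648 -0.404 -0.001] [0.808 0.103 0.32 ] rgb [85.  63.5 42. ]
knee_peg 0.53 [302. 207.  25.  29.] [0.608 0.089 0.118] [ 0.57  -0.101 -0.004] [0.721 0.135 0.184] rgb [122. 105.  98.]
salt_mill 0.41 [384. 167.   6.   9.] [ 0.385 -0.299  0.07 ] [ 0.367 -0.321  0.036] [ 0.403 -0.284  0.091] rgb 
[... 561 characters left out ...]
72.  14.  11.] [ 0.376 -0.304  0.067] [ 0.361 -0.343 -0.005] [ 0.412 -0.291  0.091] rgb [147. 145. 135.]
lid 0.56 [372. 167.  66.  24.] [ 0.679 -0.032  0.21 ] [ 0.649 -0.178 -0.009] [0.839 0.096 0.319] rgb [85. 58. 32.]
handle 0.91 [372. 165.  75.  24.] [ 0.679 -0.027  0.208] [ 0.649 -0.156 -0.007] [0.841 0.1   0.322] rgb [86. 59. 32.]
knee_peg 0.47 [329. 196.  11.  -0.] [0.58  0.1   0.103] [0.573 0.078 0.098] [0.588 0.126 0.111] rgb [195.  71.  54.]
salt_mill 0.58 [432. 271.  14.  12.] [ 0.376 -0.305  0.074] [ 0.361 -0.343 -0.005] [ 0.412 -0.291  0.091] rgb [148. 146. 136.]
jar_red 0.82 [203. 234.  28.  24.] [0.364 0.527 0.095] [0.337 0.504 0.001] [0.399 0.568 0.106] rgb [175.   97.   77.5]
```

```bash
python3 - <<'E'
import numpy as np,cv2
s=cv2.imread("pics/side0.png")[120:320,250:450]; t=cv2.imread("pics/top0.png")[130:330,260:460]
r=lambda x:cv2.resize(x,(400,400),interpolation=cv2.INTER_CUBIC)
cv2.imwrite("pics/v1.png",np.hstack([r(s),r(t)]))
E
```

```text
(no output)
```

View pics/v1.png

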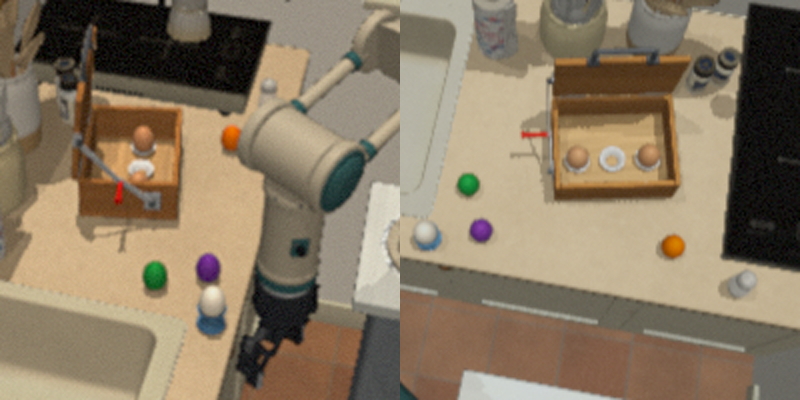

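```bash
python3 - <<'E'
from h import *
print(np.array(viewer.calibration("wrist")["T_tool_cam"]).round(3),viewer.calibration("wrist")["K"])
W=np.load("topW.npy"); W2=np.load("sideW.npy")
P=np.vstack([W.reshape(-1,3),W2.reshape(-1,3)]); P=P[~np.isnan(P[:,0])]
m=(abs(P[:,2]-.09)<.004)&(P[:,0]>.45)&(P[:,0]<.72)&(P[:,1]>-.17)&(P[:,1]<.11)
r=cv2.minAreaRect(P[m][:,:2].astype(np.float32)); print(m.sum(),r)
D=np.array([[1,0,0],[0,-1,0],[0,0,-1.]])
s=robot.get_state(); print(s["eef_rot"])
# look poses
for p in ([.33,.27,.32],[.45,-.02,.38]):
  for yaw in (0,np.pi/2,np.pi,-np.pi/2):
    c,s_=np.cos(yaw),np.sin(yaw); R=np.array([[c,-s_,0],[s_,c,0],[0,0,1]])@D
    print(p,yaw,robot.inverse_kinematics(p,R))
E
```

```text
[[ 0.001 -0.951 -0.311  0.079]
 [ 1.     0.001  0.001  0.001]
 [-0.001 -0.311  0.951 -0.07 ]
 [ 0.     0.     0.     1.   ]] [[340.94600263   0.         318.80634722]
 [  0.         340.94600263 202.46155476]
 [  0.           0.           1.        ]]
804 ((0.5996493697166443, -0.04032982885837555), (0.18830347061157227, 0.2436174899339676), 9.763681411743164)
[[-9.06954106e-01  4.21229445e-01  6.53677340e-05]
 [ 4.21229449e-01  9.06954104e-01  6.74303043e-05]
 [-3.08819049e-05  8.86910059e-05 -9.99999996e-01]]
[0.33, 0.27, 0.32] 0 [ 5.22236559e-01  3.84243717e-02  1.76066754e+00 -4.44089210e-16
  1.34250074e+00  2.09303289e+00]
[0.33, 0.27, 0.32] 1.5707963267948966 [ 5.22236559e-01  3.84243717e-02  1.76066754e+00 -4.44089210e-16
  1.34250074e+00  5.22236559e-01]
[0.33, 0.27, 0.32] 3.141592653589793 [ 5.22236559e-01  3.84243717e-02  1.76066754e+00 -4.44089210e-16
  1.34250074e+00 -1.04855977e+00]
[0.33, 0.27, 0.32] -1.5707963267948966 [ 5.22236559e-01  3.84243717e-02  1.76066754e+00 -4.44089210e-16
  1.34250074e+00 -2.61935609e+00]
[0.45, -0.02, 0.38] 0 [-1.99101492e-01  4.78885143e-02  1.60295406e+00 -4.44089210e-16
  1.49075008e+00  1.37169484e+00]
[0.45, -0.02, 0.38] 1.5707963267948966 [-1.99101492e-01  4.78885143e-02  1.60295406e+00 -4.44089210e-16
  1.49075008e+00 -1.99101492e-01]
[0.45, -0.02, 0.38] 3.141592653589793 [-1.99101492e-01  4.78885143e-02  1.60295406e+00 -4.44089210e-16
  1.49075008e+00 -1.76989782e+00]
[0.45, -0.02, 0.38] -1.5707963267948966 None
```

```bash
python3 - <<'E'
from h import *
D=np.diag([-1,1,-1.])
for i,p in enumerate(([.33,.27,.32],[.47,-.02,.38])):
    robot.move_to(p,D); robot.wait(.2)
    im,d,c,T=grab("wrist"); save(im,f"w{i}.png"); W=cloud(d,c,T); np.save(f"w{i}W.npy",W); np.save(f"w{i}T.npy",T)
    for q in (("egg_mid","egg_cup") if i==0 else ("egg_mid","egg_box","handle","knee_peg","lid")):
        for k,r in enumerate(finder.trace("wrist",q)[:5]):
            w=W[r["mask"]]; w=w[~np.isnan(w[:,0])]
            np.save(f"m{i}_{q}_{k}.npy",r["mask"])
            if len(w): print(q,round(r["confidence"],2),np.round(r["rect"]),np.median(w,0).round(3),w.min(0).round(3),w.max(0).round(3),"rgb",np.median(im[r["mask"]],0))
print(robot.get_state()["time_s"])
cv2.imwrite("pics/v2.png",np.vstack([cv2.resize(cv2.imread(f"pics/w{i}.png"),(480,300)) for i in (0,1)]))
E
```

```text
egg_mid 0.83 [274. 290.  39.  40.] [0.474 0.221 0.044] [ 0.463  0.19  -0.001] [0.513 0.239 0.059] rgb [49. 86. 45.]
egg_mid 0.73 [322. 217.  39.  46.] [0.366 0.274 0.076] [ 0.351  0.252 -0.001] [0.424 0.297 0.087] rgb [161. 150. 132.]
egg_mid 0.65 [238. 228.  37.  42.] [0.393 0.181 0.046] [ 0.379  0.146 -0.002] [0.417 0.198 0.059] rgb [77. 45. 87.]
egg_cup 0.72 [321. 195.  42.  34.] [0.356 0.273 0.007] [0.349 0.249 0.   ] [0.375 0.298 0.049] rgb [58. 72. 86.]
egg_mid 0.91 [480. 104.  43.  40.] [0.401 0.168 0.046] [ 0.38   0.155 -0.002] [0.426 0.215 0.058] rgb [46. 19. 60.]
egg_mid 0.67 [576.  84.  47.  42.] [0.374 0.263 0.072] [ 0.345  0.251 -0.002] [0.396 0.349 0.087] rgb [144. 135. 119.]
egg_mid 0.63 [501. 170.  42.  37.] [0.48  0.208 0.045] [0.463 0.195 0.015] [0.503 0.233 0.058] rgb [29. 83. 36.]
egg_mid 0.56 [322. 281. 267. 220.] [ 0.649 -0.028  0.062] [ 0.453 -0.21  -0.002] [0.822 0.176 0.392] rgb [69. 47. 30.]
egg_box 0.85 [317. 279. 262. 218.] [ 0.65  -0.028  0.062] [ 0.459 -0.21  -0.002] [0.822 0.165 0.385] rgb [69. 47. 30.]
handle 0.56 [323. 356. 202.  68.] [0.678 0.001 0.135] [ 0.453 -0.183 -0.002] [0.834 0.152 0.392] rgb [51. 32. 18.]
handle 0.26 [549.  82.  43.  43.] [0.374 0.262 0.007] [ 0.348  0.248 -0.001] [0.397 0.29  0.046] rgb [48. 73. 89.]
knee_peg 0.94 [426. 306.  49. 103.] [0.58  0.095 0.105] [ 0.567  0.079 -0.001] [0.658 0.168 0.18 ] rgb [126.  64.  50.]
lid 0.75 [322. 356. 204.  68.] [0.678 0.001 0.135] [ 0.453 -0.185 -0.001] [0.839 0.152 0.392] rgb [51. 32. 18.]
4.1333
```

View pics/v2.png

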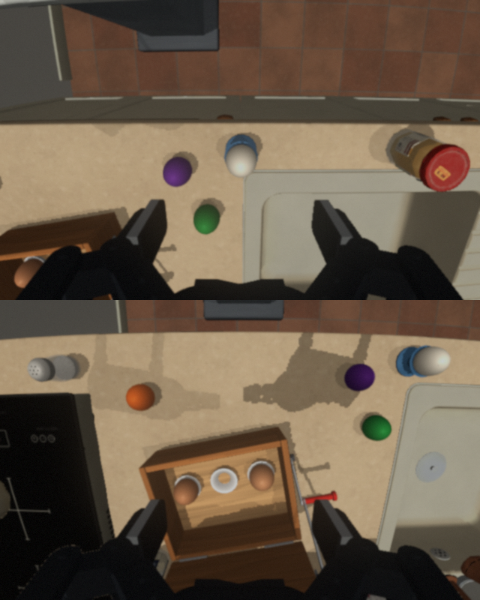

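```bash
python3 - <<'E'
import numpy as np,cv2
from scipy.optimize import least_squares
W0=np.load("w0W.npy");W1=np.load("w1W.npy")
def egg(W,guess,zw,r=.03):
    P=W.reshape(-1,3);P=P[~np.isnan(P[:,0])]
    P=P[(np.hypot(P[:,0]-guess[0],P[:,1]-guess[1])<r)&(P[:,2]>zw-.004)]
    f=lambda q:(np.sqrt(((P[:,0]-q[0])/.022)**2+((P[:,1]-q[1])/.022)**2+((P[:,2]-q[2])/.033)**2)-1)*.022
    s=least_squares(f,[*guess,zw],loss='soft_l1',f_scale=.001); return s.x.round(4),len(P),np.sqrt(np.mean(s.fun**2)).round(4)
print("white",egg(W0,(.371,.274),.052),egg(W1,(.374,.266),.052))
P=W1.reshape(-1,3);im=cv2.imread("pics/w1.png")[...,::-1].astype(float)
# pixel guesses of brown eggs (full-res)
for n,(u,v) in dict(R=(186,490-300),L=(262,477-300),M=(224,480-300)).items():
    u,v=int(u*4/3),int(v*4/3); print(n,W1[v,u].round(3), egg(W1,W1[v,u,:2],.039) if n!="M" else "")
C=W1[240,299,:2]
m=(abs(P[:,2]-.026)<.003)&(np.hypot(P[:,0]-C[0],P[:,1]-C[1])<.034)
q=P[m]; s=least_squares(lambda c:np.clip(np.hypot(q[:,0]-c[0],q[:,1]-c[1])-.0235,-.004,.004),C);print("ring",m.sum(),s.x.round(4),s.cost)
red=(im[...,0]>90)&(im[...,1]<.45*im[...,0])&(im[...,2]<.45*im[...,0])
p=W1[red]; p=p[(p[:,0]>.5)&(p[:,0]<.66)&(p[:,1]>.05)&(p[:,1]<.17)&(p[:,2]>.08)]
print("peg",len(p)); p=p[np.argsort(p[:,1])]
for b in np.array_split(p,6): print(np.median(b,0).round(4),b[:,1].min().round(3),b[:,1].max().round(3))
for n in("top","side"):
    W=np.load(n+"W.npy");I=np.load(n+"im.npy").astype(float)
    p=W[(W[...,2]>.295)&(W[...,2]<.33)&(W[...,0]>.55)&(W[...,0]<.72)&(abs(W[...,1]+.03)<.15)]
    print(n,len(p),np.median(p,0).round(3) if len(p) else "",p.min(0).round(3),p.max(0).round(3))
    p=W[(W[...,2]>.15)&(W[...,2]<.26)&(W[...,0]>.6)&(W[...,0]<.72)&(abs(W[...,1]+.03)<.12)]
    A=np.c_[p[:,1:],np.ones(len(p))]; 
    print("lid plane x=a y+b z+c",least_squares(lambda k:A@k-p[:,0],[0,0,.66],loss='soft_l1',f_scale=.003).x.round(4))
E
```

```text
white (array([0.3735, 0.2738, 0.0523]), 1425, np.float64(0.0004)) (array([0.3731, 0.2742, 0.0523]), 1473, np.float64(0.0006))
R [ 0.584 -0.107  0.064] (array([ 0.5983, -0.112 ,  0.0396]), 920, np.float64(0.0005))
L [0.559 0.019 0.068] (array([0.5704, 0.0206, 0.0394]), 945, np.float64(0.0004))
M [ 0.589 -0.047  0.012] 
ring 517 [ 0.5831 -0.0459] 0.0020537832909680222
peg 264
[0.5817 0.0876 0.1038] 0.084 0.091
[0.5797 0.094  0.1037] 0.091 0.099
[0.5766 0.1055 0.1038] 0.099 0.111
[0.5756 0.115  0.1043] 0.111 0.119
[0.5741 0.1225 0.104 ] 0.119 0.125
[0.5731 0.1266 0.1064] 0.125 0.129
top 106 [ 0.672 -0.03   0.314] [ 0.659 -0.082  0.297] [0.686 0.024 0.322]
lid plane x=a y+b z+c [-0.2073 -0.0941  0.6911]
side 60 [ 0.669 -0.01   0.313] [ 0.657 -0.079  0.295] [0.684 0.032 0.32 ]
lid plane x=a y+b z+c [-0.183  -0.0886  0.6913]
```

```bash
cat >> h.py <<'E'
ex=np.array([.9786,.206,0]); ex/=np.linalg.norm(ex); ez=np.array([0,0,1.]); ey=np.cross(ez,ex)
R=np.c_[ey,ex,-ez]
hollow=np.array([.5842,-.0457,.0435]); box=np.array([.5842,-.0457,0])+.016*ex
L=lambda x,y,z: box+x*ex+y*ey+z*ez
E
python3 - <<'E'
from h import *
e=np.array([.3734,.2740,0])
robot.gripper_to(1.0); robot.move_to(e+.24*ez,R); robot.move_straight(e+.114*ez,.12)
robot.gripper_to(.4,25); s=robot.get_state(); print(s["finger_gap"],s["grip_force"],s["ft_force"].round(2) if hasattr(s["ft_force"],"round") else s["ft_force"])
robot.move_straight(e+.27*ez,.12); s=robot.get_state(); print(s["finger_gap"],s["grip_force"],s["time_s"],np.round(s["ft_force"],2),np.round(s["position"],4))
im,d,c,T=grab("side"); save(im,"s1.png"); im,d,c,T=grab("wrist"); save(im,"w2.png")
a=cv2.resize(cv2.imread("pics/s1.png")[170:320,270:430],(427,400)); b=cv2.resize(cv2.imread("pics/w2.png")[:,160:480],(320,400))
cv2.imwrite("pics/v3.png",np.hstack([a,b]))
E
```

```text
0.5035969863298626 25.23148225620389 [-1.3  -0.66  5.22]
0.5076681029530812 25.5260656401515 9.225 [ 0.15 -0.31 -1.12] [0.373  0.2738 0.2692]
```

View pics/v3.png

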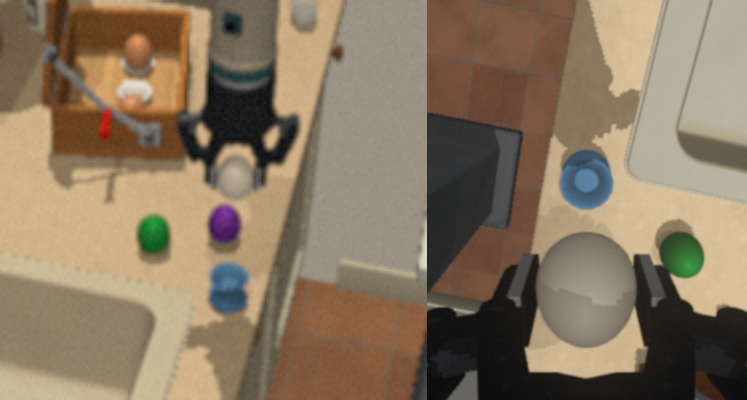

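The egg is held upright between the pads (wrist picture, crop centre about (585,290)), and the cup stands empty below. Next I place it.

```bash
python3 - <<'E'
from h import *
h=hollow*[1,1,0]
robot.move_to(h+.27*ez,R); robot.move_straight(h+.13*ez,.12); f0=np.array(robot.get_state()["ft_force"])
for z in (.108,.105,.103,.102,.101):
    robot.move_straight(h+z*ez,.04); s=robot.get_state(); df=np.array(s["ft_force"])-f0; print(z,np.round(s["position"][2],4),df.round(2))
    if df[2]>3: break
robot.gripper_to(.68); robot.wait(.2); robot.move_straight(h+.27*ez,.15)
robot.move_to([.47,-.02,.36],np.diag([-1,1,-1.]));robot.wait(.1)
im,d,c,T=grab("wrist"); save(im,"w3.png"); W=cloud(d,c,T); np.save("w3W.npy",W); print(robot.get_state()["time_s"])
from scipy.optimize import least_squares
P=W.reshape(-1,3);P=P[~np.isnan(P[:,0])]
for g in ([.5842,-.0457],[.5704,.0206],[.5983,-.112]):
    Q=P[(np.hypot(P[:,0]-g[0],P[:,1]-g[1])<.03)&(P[:,2]>.037)]
    s=least_squares(lambda q:(np.sqrt(((Q[:,0]-q[0])/.022)**2+((Q[:,1]-q[1])/.022)**2+((Q[:,2]-q[2])/.033)**2)-1)*.022,[*g,.039],loss='soft_l1',f_scale=.001); print(s.x.round(4),len(Q),np.sqrt(np.mean(s.fun**2)).round(5))
cv2.imwrite("pics/v4.png",cv2.resize(cv2.imread("pics/w3.png")[120:400,160:480],(640,560)))
E
```

```text
0.108 0.1078 [0.93 0.06 0.53]
0.105 0.1049 [0.46 0.37 1.16]
0.103 0.1029 [-0.28  0.96 -0.47]
0.102 0.1022 [-0.8  -0.22  3.85]
16.6583
[ 0.5837 -0.0464  0.0395] 992 0.00048
[0.5704 0.0206 0.0394] 1023 0.00043
[ 0.5983 -0.1119  0.0395] 468 0.00044
```

View pics/v4.png

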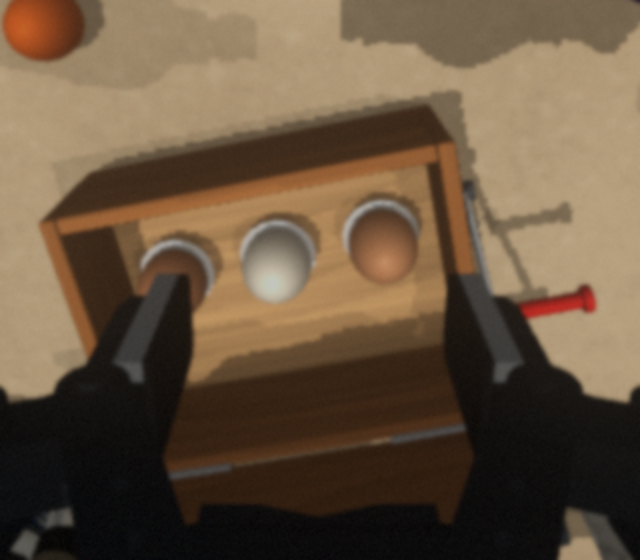

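The white egg stands in the middle hollow, at (275,260) in the crop and within 1 mm of its place by the fit. The red peg is at about (560,300). Next comes the peg.

```bash
python3 - <<'E'
from h import *
for k in (1,3):
    W=np.load(f"w{k}W.npy"); im=cv2.imread(f"pics/w{k}.png")[...,::-1].astype(float)
    red=(im[...,0]>90)&(im[...,1]<.45*im[...,0])&(im[...,2]<.45*im[...,0])
    p=W[red]-box; p=np.c_[p@ex,p@ey,p[:,2]]; p=p[(abs(p[:,0])<.04)&(p[:,1]>.1)&(p[:,1]<.2)&(p[:,2]>.085)]
    q=p[(p[:,1]>.135)&(p[:,1]<.163)]; print(len(q),q[:,0].min(),q[:,0].max(),np.median(q,0),np.percentile(q[:,2],90),"ymax",p[:,1].max(), "head wide", [round(float(np.ptp(p[abs(p[:,1]-y)<.002][:,0])),4) for y in (.155,.160,.165,.170,.175)if (abs(p[:,1]-y)<.002).any()])
px=.0085
s=robot.get_state(); print(robot.inverse_kinematics(L(px,.151,.154),R),robot.inverse_kinematics(L(.077,0,.365),R),robot.inverse_kinematics(L(-.132,0,.15),R))
E
```

```text
127 0.005829144023625068 0.014774805203116251 [0.0080282  0.14992613 0.10390145] 0.10517621971433626 ymax 0.17349925328955834 head wide [0.0045, 0.0058, 0.0077, 0.0108, 0.0056]
180 0.0055151737168634965 0.013962168179386742 [0.00862948 0.14899761 0.10403254] 0.10526793862822986 ymax 0.1732971589063149 head wide [0.0069, 0.0072, 0.0061, 0.0124, 0.0014]
[ 6.49984377e-02  4.12252430e-01  1.69713881e+00 -4.44089210e-16
  1.03220141e+00 -1.42477189e-01] [-1.42176227e-01  4.09397752e-01  1.15466239e+00 -4.44089210e-16
  1.57753251e+00 -3.49651853e-01] [-2.93174551e-01  2.73767751e-01  1.94109328e+00 -4.44089210e-16
  9.26731618e-01 -5.00650177e-01]
```

```bash
python3 - <<'E'
from h import *
px,py,dz=.0095,.150,.055
robot.gripper_to(.45); robot.move_to(L(px,py,.29),R); robot.move_straight(L(px,py,.1+dz),.12)
s=robot.get_state(); print("down",np.round(s["ft_force"],2)); f0=np.array(s["ft_force"])
robot.gripper_to(0.,22); s=robot.get_state(); print("grip",s["finger_gap"],s["grip_force"],(np.array(s["ft_force"])-f0).round(2))
if .05<s["finger_gap"]<.25:
    t0=np.arctan2(50,56)
    for t in np.arange(.05,.401,.05):
        robot.move_straight(L(px-.056+.075*np.cos(t0+t),py,.05+.075*np.sin(t0+t)+dz),.05)
        s=robot.get_state(); df=np.array(s["ft_force"])-f0; print(round(t,2),df.round(1),s["finger_gap"])
        if np.linalg.norm(df)>30: break
    robot.wait(.15)
im,d,c,T=grab("side"); save(im,"s2.png"); np.save("s2W.npy",cloud(d,c,T)); print(s["time_s"])
cv2.imwrite("pics/v5.png",cv2.resize(im[110:260,250:410,::-1],(640,600)))
E
```

```text
down [ 0.97  0.19 -0.03]
grip 0.10481419074275397 21.587408781051636 [-0.76  0.12  1.93]
0.05 [1.9 1.4 0.8] 0.1031078914175103
0.1 [2.7 0.1 2.7] 0.1081977957174847
0.15 [3.3 1.6 3. ] 0.1090334534526707
0.2 [1.6 1.  4.1] 0.10416031632770925
0.25 [2.8 0.3 4.7] 0.10694459826501844
0.3 [1.2 0.3 5.7] 0.10463265278712916
0.35 [1.6 1.1 5.8] 0.1056276289845161
0.4 [1.5 1.3 5.4] 0.10352980624212692
22.0583
```

View pics/v5.png

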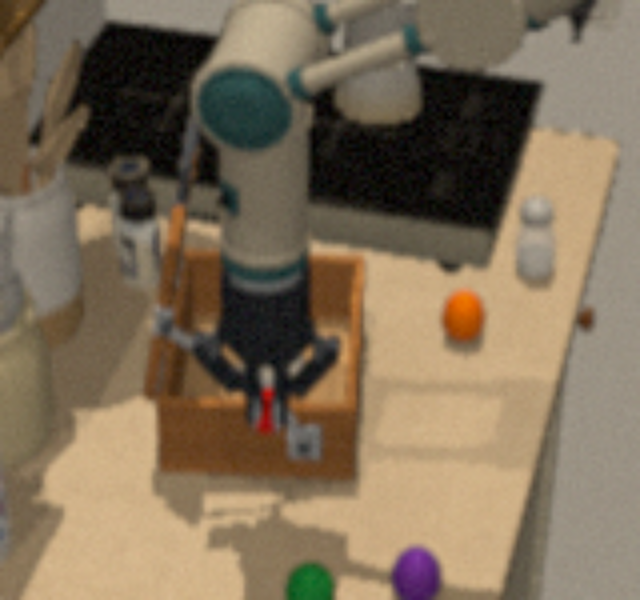

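The peg, at (265,410), is swung forward and up with the knee bent. The lid still stands. Next I release the peg and find the handle.

```bash
python3 - <<'E'
from h import *
robot.gripper_to(.35); p=np.array(robot.get_state()["position"]); robot.move_straight(p+[0,0,.03],.08); robot.move_straight([p[0],p[1],.42],.2)
robot.wait(.2)
for n in("top","side"):
    im,d,c,T=grab(n); save(im,n+"3.png"); W=cloud(d,c,T); q=W-box; q=np.dstack([q@ex,q@ey,q[...,2]])
    m=(abs(q[...,1])<.1)&(q[...,0]>-.06)&(q[...,0]<.11)&(q[...,2]>.13)&(q[...,2]<.33)
    a=q[m]; dk=(im[m].astype(float).max(1)); 
    pl=a[(a[:,2]<.26)&(a[:,2]>.14)]
    k=np.polyfit(pl[:,2],pl[:,0],1) if len(pl)>20 else None
    t=a[a[:,2]>.292]; print(n,len(pl),"slope dx/dz",k,"top",len(t),np.median(t,0).round(4) if len(t) else "",t.min(0).round(3) if len(t) else "",t.max(0).round(3) if len(t) else "")
print(robot.get_state()["time_s"])
cv2.imwrite("pics/v6.png",np.hstack([cv2.resize(cv2.imread("pics/side3.png")[110:260,250:350],(400,600)),cv2.resize(cv2.imread("pics/top3.png")[130:280,320:420],(400,600))]))
E
```

```text
top 402 slope dx/dz [-0.16733457  0.10450333] top 108 [ 0.0571 -0.0018  0.3124] [ 0.052 -0.056  0.293] [0.065 0.052 0.321]
side 18 slope dx/dz None top 34 [0.0597 0.0442 0.3102] [0.054 0.01  0.294] [0.064 0.06  0.317]
24.65
```

View pics/v6.png

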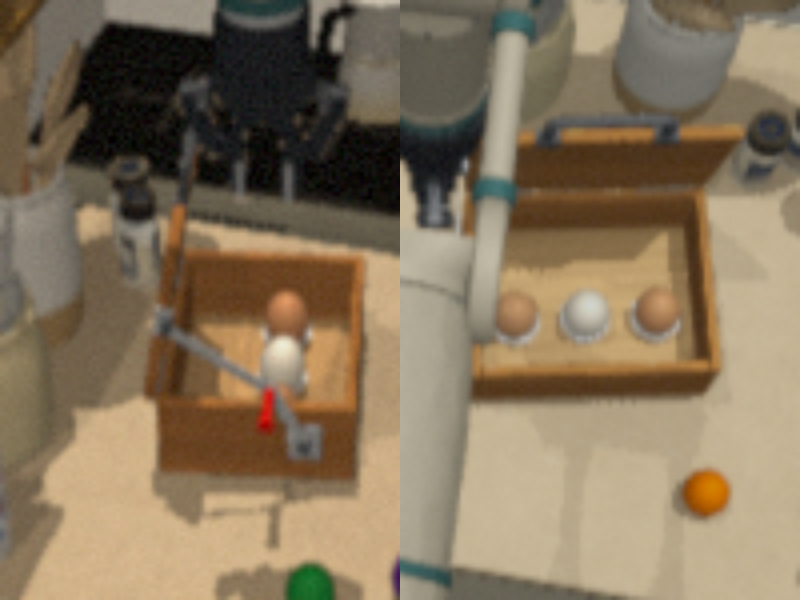

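Lid angle is about 0.08 and the knee is well bent, with the red peg at (265,405) in the side crop. The handle is where the geometry predicts. Next I grip it and lower the lid.

```bash
cat > lower.py <<'E'
from h import *
H=lambda phi,dz=.055: L(.09-.222*np.sin(phi)+.006*np.cos(phi),-.001,.09+.222*np.cos(phi)+.006*np.sin(phi)+dz)
phis=np.append(np.arange(.25,1.55,.1),[1.565])
for ph in (.166,*phis): assert robot.inverse_kinematics(H(ph),R) is not None, ph
robot.gripper_to(.45); robot.move_to(H(.166)+.06*ez,R); robot.move_straight(H(.166),.1)
f0=np.array(robot.get_state()["ft_force"])
robot.gripper_to(0.,30); s=robot.get_state(); print("grip",s["finger_gap"],s["grip_force"],(np.array(s["ft_force"])-f0).round(1))
if .05<s["finger_gap"]<.2:
    for ph in phis:
        robot.move_straight(H(ph),.07); s=robot.get_state(); df=np.array(s["ft_force"])-f0
        print(round(ph,2),df.round(1),round(s["finger_gap"],3),round(s["grip_force"],1),np.round(s["position"]-H(ph),4)[2])
        if np.linalg.norm(df)>35: print("STOP"); break
print(s["time_s"])
E
python3 lower.py
```

```text
grip 0.10477275268682448 29.312513172626495 [-0.6 -0.1  3.5]
0.25 [-1.5  1.5  5.4] 0.106 30.4 0.0008
0.35 [-2.6  0.   5.8] 0.107 30.7 0.0004
0.45 [-3.6  0.1  4.2] 0.104 31.0 -0.0001
0.55 [-2.8  2.3  4.1] 0.105 31.1 -0.0001
0.65 [-2.2  1.5  1.1] 0.107 31.2 -0.0005
0.75 [ 0.6  3.1 -1. ] 0.103 31.2 -0.0004
0.85 [ 0.5  4.6 -3. ] 0.101 31.0 -0.0003
0.95 [-0.1  4.1 -1.2] 0.105 30.9 -0.0002
1.05 [-1.5  4.2 -0.9] 0.098 31.0 0.0001
1.15 [-1.9  4.7 -1.4] 0.101 31.2 0.0001
1.25 [-3.3  4.3 -0.4] 0.105 31.5 0.0002
1.35 [-5.3  3.3 -0.3] 0.104 31.8 0.0001
1.45 [-5.9  1.9 -0.7] 0.102 32.0 0.0002
1.56 [-6.5  1.6 -0.6] 0.1 32.4 0.0002
33.2583
```

```bash
python3 - <<'E'
from h import *
p=np.array(robot.get_state()["position"]); f0=np.array(robot.get_state()["ft_force"])
for k in range(1,9):
    robot.move_straight(p-[0,0,.001*k],.03); s=robot.get_state(); df=np.array(s["ft_force"])-f0; print(k,df.round(1))
    if df[2]>10: break
robot.gripper_to(.35); robot.wait(.2)
q=np.array(robot.get_state()["position"]); robot.move_straight(q+[0,0,.2],.12)
robot.move_to([.36,-.1,.42],R); robot.wait(.2)
for n in("top","side"):
    im,d,c,T=grab(n); save(im,n+"4.png"); W=cloud(d,c,T); w=W-box; w=np.dstack([w@ex,w@ey,w[...,2]])
    a=w[(abs(w[...,1])<.09)&(w[...,0]>-.08)&(w[...,0]<.07)&(w[...,2]>.07)&(w[...,2]<.16)]
    A=np.c_[a[:,:2],np.ones(len(a))]; print(n,len(a),np.linalg.lstsq(A,a[:,2],rcond=None)[0].round(4) if len(a)>10 else "")
print(robot.get_state()["time_s"])
cv2.imwrite("pics/v7.png",np.hstack([cv2.resize(cv2.imread("pics/side4.png")[130:330,250:450],(400,400)),cv2.resize(cv2.imread("pics/top4.png")[130:330,260:460],(400,400))]))
E
```

```text
1 [1.1 0.8 0. ]
2 [ 1.2  0.5 -0.2]
3 [ 1.6  0.9 -0.1]
4 [ 1.9  1.3 -0.6]
5 [ 0.9  0.5 -0.5]
6 [-0.2  1.5  4. ]
7 [-1.2  1.6 11.4]
top 1397 [-0.0017 -0.0011  0.1017]
side 1220 [-0.0002  0.0006  0.1031]
38.2667
```

View pics/v7.png

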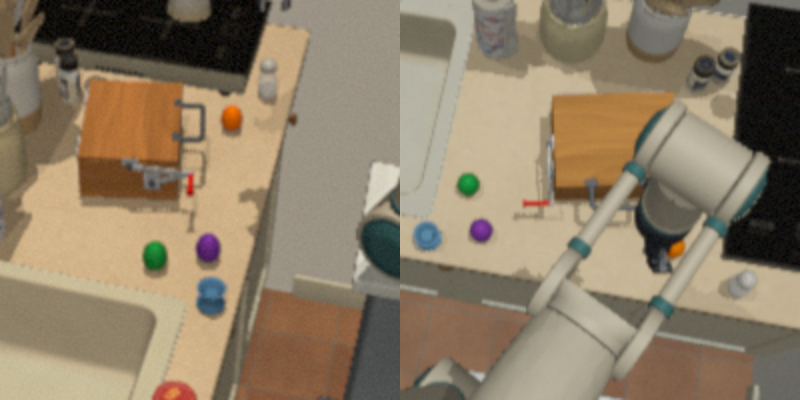

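The lid is level: its top is at 102 mm with slope about 0, so it is fully shut. The arm is clear, with the mill and jar in place.

```bash
python3 -c "
from bench import robot
print(robot.close_job())"
```

```text
the job is handed in; nothing more can be done
None
```

I handed the job in: the white egg measured within 1 mm of its place in the middle hollow before the lid was closed. The stay was unlocked with the lid still up, and the lid was lowered under grip until it measured level and fully shut. The brown eggs, salt mill and jar were left where they stood; the interface reported no verdict.

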